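Load a slide cassette into the slide scanner

TASK

Load the slide cassette into the slide scanner. Draw it out of its orange dust sleeve, put it down on the open worktop and let go, then take or push it by its blue tail block and slide it, nose first, into the slot until the block's shoulder is flush against the scanner's face. Keep the slides face up all the time and do not disturb the blue-capped bottle or the beaker beside the scanner.

Things in the scene. Friction and masses are not known exactly. Their poses are not given: they have to be found in the camera images.
- cassette_mid (a point): Slide cassette, loose, 140 x 56 mm, 0.18-0.37 kg, lying with its tail in the sleeve. The point is half-way along it, 15 mm above its underside; x points to the nose, z up. Grey part with two glass slides on top: x = -15 to +70 mm, 30 mm high. Blue tail block: x = -70 to -15 mm, 42 mm high, so a 12 mm shoulder stands at x = -15 mm. Both have flat upright sides 56 mm apart.
- sleeve_mouth (a point): Fixed orange dust sleeve: a hood without floor, 76 mm wide, 54 high, 67 deep; inside 64 wide, 49 high, 61 deep. The point is the middle of its mouth, 15 mm above the worktop; x points level out of the mouth, z up. The blue tail starts inside, so only the grey part can be gripped; draw the cassette 60 mm or more along x to clear its tail.
- scanner_mouth (a point): Fixed slide scanner, white front 106 mm wide, 52 high, 92 deep, grey rear 98 high. The point is the middle of the slot's mouth in the face, 15 mm above the worktop; x points level into the slot, z up. The slot has no floor, is 61 mm wide, 36 high, 92 deep and flares to 77 mm wide over its first 20 mm. Home: tail shoulder against the face, cassette_mid at x = +15 mm, x axes parallel.
- bottle_mid (a point): Bystander: clear bottle with blue cap, 70 mm across, 141 mm high, loose; the point is 70 mm up its axis.
- beaker_mid (a point): Bystander: glass beaker 71 mm across, 96 mm high, loose; the point is 48 mm up its axis.
- cassette: The same cassette; its origin is on its underside, 15 mm below the point cassette_mid, same axes. A gripper that holds the grey part cannot follow it into the scanner; the tail block is too high to enter the slot and stays outside.
Mind the look-alikes: they are no part of the job. Of the things that look like the part that bears sleeve_mouth, the larger one is meant.

How it is judged:
By the outcome, as a careful person would: the job done as asked, in the order asked, and still so for the second after the job is handed in, with the robot touching nothing.
It also fails if it takes over 54 s, if anything falls off the work surface, if the arm or the gripper's body presses on something with over 40 N, if the wrist force passes 120 N, or if a joint passes its speed limit or range.

ROBOT

A 6-joint arm with a two-finger parallel gripper is mounted at the origin on a cart in front of the work surface, level with it; the furniture and walls round the work are solid. World frame = base frame: x ahead of the robot, y to its left, z up, the work surface at z = 0. Lengths are in m, angles in degrees, forces in N, time in s.
With the tool pointing down it reaches from about 0.225 to 0.725 m from the base axis. Payload 3.1 kg.
Tool frame: the origin (TCP) lies between the finger pads; the fingertips stand 8 mm ahead of it and the grasp point (between the pads) lies 11 mm behind it; z points along the fingers, y is the line along which they close (so a half turn about z gives the same grasp; the last joint's range is limited). The gripper opens to 85 mm and grips with 20 to 120 N. Pads are 22 mm wide; open, the fingers measure 114 mm over their backs; the gripper's body (76 mm by 85 mm) begins 54 mm behind the grasp point. The pads swing forward as they close: fully open they stand 13 mm farther back than shut.
Start: joints at [-79.687, 2.75, 5.684, 92.934, 0, 82.678], TCP at [0.159, -0.5, 0.239] pointing down, gripper open.
Joint ranges: [-166.93, 166.93], [-56.73, 111.36], [-69.38, 81.34], [-121.58, 131.49], [-85.45, 84.26], [-180, 180]. Speed limits (degrees/s): [159.86, 159.86, 180, 180, 180, 180].

INTERFACE

Orientations are given as [roll, pitch, yaw] about the fixed x, y, z axes, in that order (R = Rz(yaw) Ry(pitch) Rx(roll)).
In Python, from plant import arm, camera, camera_info gives the robot as it stands.
- The arm moves only by the tool jog_arm, never from a script. Its argument "series" is text: rows parted by semicolons, each of 5 numbers parted by spaces: the opening, from 0 (shut) to 1 (fully open), then the shift along the tool's x, y, z in cm, then the turn about the tool's z in degrees. A call has 1 to 8 rows; each row is the pose to reach, as a shift and turn from the pose commanded when the call began, along the tool's axes at that moment; what a row does not reach only later rows make up. A row lasts 1/8 s, in which the tool goes at most 62.5 mm and 10.7 degrees, less where a joint would pass 70% of its speed; a pose out of reach is approached as far as the arm can. A call with a gripper value outside its range is refused whole. The fingers move at their own pace and stop on an object; "grip_force" is the grip in N (left out, the last holds). Time passes only in rows, so rows that repeat a pose let the fingers close. It gives the time, the measured TCP pose, the force, the opening and the grip force at its end, in the units of the state.
- arm.read_state(): the state, without advancing time (a new reading comes with each control period).
- camera(name): name is "scene" or "top" or "wrist"; returns the picture (400x640x3 uint8, red, green, blue); there is no depth.
- camera_info(name): a dict with "fx", "fy", "cx", "cy" (pixels), "T" (4x4, takes a point from camera to world coordinates). Camera axes: x right, y down, z forward; pixel columns grow to the right and rows downward; lengths in m; the calibration is good to about 2 mm. A picture is of the moment at which its call begins: read the wrist's pose just before it. camera_info takes no time and is no camera call; for the wrist camera it gives the pose at the moment of the call.
- arm.finish_job(): hands the job in; it is judged then, once.
The state is a dict: "time_s": time; "qpos": joint angles; "joint_velocities": joint speeds; "joint_efforts": joint torques, N m; "tcp_pos": TCP position; "tool_rot": TCP orientation; "wrist_force": force on the tool from outside, world axes, zero at the start; "ft_torque": the same for the moment, N m; "gripper_width": finger opening in m; "grip_force": force on a finger pad.
Only numpy, scipy, OpenCV 4.12 (cv2) and the standard library are available. Lean on these libraries where they do the work, as an engineer would, in place of code of your own. Each camera call takes 0.05 s, during which the arm holds its last target. There are 200 camera calls.

## Working session

There is one attempt and no reset: what is moved stays moved. The work goes in short steps, Python scripts to look and compute and a tool call to move; the robot and the scene stay as the last step left them, time stands still between calls to the robot, and variables do not carry over. Pictures are saved under pics/ and viewed, at most 10 in all, crops included, and the job is handed in when it is done.

Besides the shell and the picture viewer there is one more tool, called after "Emit:" in YAML: its name, and indented under it one key for each argument. jog_arm: Moves the arm, as the interface text tells. Its arguments: {"type":"object","properties":{"series":{"type":"string"},"grip_force":{"type":"number"}},"required":["series"]}

```bash
ls; mkdir -p pics
python3 - <<'E'
from plant import arm, camera, camera_info
import cv2, numpy as np
for n in ("scene","top"):
    cv2.imwrite(f"pics/{n}0.png",cv2.cvtColor(camera(n),cv2.COLOR_RGB2BGR))
    i=camera_info(n);print(n,i["fx"],i["fy"],i["cx"],i["cy"],np.round(i["T"],4).tolist())
s=arm.read_state();print(s)
E
```

```text
pics
scene 501.6684652990293 501.6684652990293 320.21058384667833 201.21666285837125 [[0.0641, 0.8827, -0.4656, 1.1125], [0.9979, -0.0629, 0.0181, -0.1968], [-0.0134, -0.4658, -0.8848, 1.1988], [0.0, 0.0, 0.0, 1.0]]
top 482.70686165636 482.70686165636 315.39951963017273 199.35502486287598 [[-0.1278, -0.9674, 0.2188, 0.2844], [-0.9918, 0.1254, -0.0248, -0.17], [-0.0034, -0.2201, -0.9755, 1.2789], [0.0, 0.0, 0.0, 1.0]]
{'time_s': 0.1, 'qpos': array([-7.96867469e+01,  2.78957050e+00,  5.60039190e+00,  9.29365059e+01,
        1.17322096e-03,  8.26759950e+01]), 'joint_velocities': array([ 0.01230936, -0.04069834,  0.15063351, -0.08082832, -0.01891326,
       -0.00510469]), 'joint_efforts': array([ 2.63756796e-03, -3.39852583e+01,  3.20935071e+01,  1.57475879e-02,
       -7.87658996e-05,  1.05017155e-07]), 'tcp_pos': array([ 0.15894919, -0.49977635,  0.23822415]), 'tool_rot': array([-1.79875490e+02, -1.71859203e-02,  1.76372382e+01]), 'wrist_force': array([-1.20363528,  0.17309464,  0.27788411]), 'ft_torque': array([ 0.07500282, -0.05470305, -0.00296937]), 'grip_force': 0.0, 'gripper_width': 0.08538593011503795}
```

View pics/scene0.png

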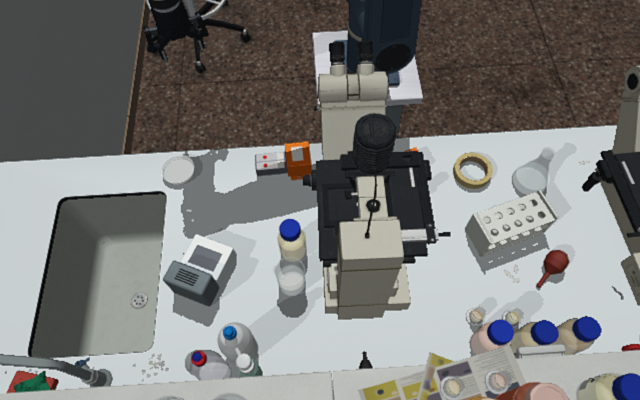

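View pics/top0.png

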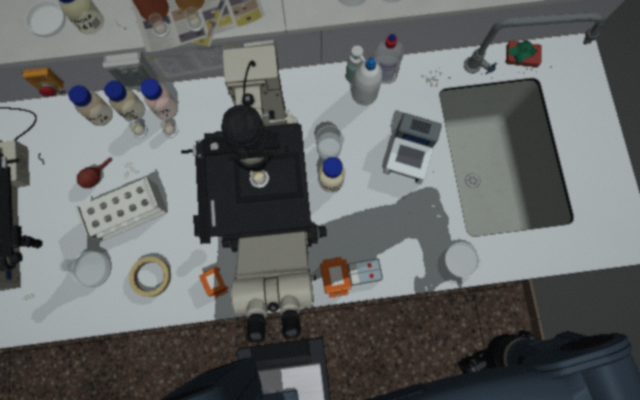

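Scene view: the cassette (270,161) has its tail in the orange sleeve (298,160), and the scanner is at (200,268). In the top view the orange look-alikes are (337,276), which has the cassette and is the larger, plus (213,281) and (43,80). The scanner is at (410,150), the bottle at (331,173) and the beaker at (328,138). I choose the sleeve at (337,276) and check it in a crop.

Run:
```python
import cv2, numpy as np
t=cv2.imread("pics/top0.png");s=cv2.imread("pics/scene0.png")
def c(im,x,y): return cv2.resize(im[y:y+60,x:x+80],(400,300),interpolation=cv2.INTER_CUBIC)
cv2.imwrite("pics/c1.png",np.vstack([np.hstack([c(t,312,244),c(t,375,110)]),np.hstack([c(s,245,130),c(s,160,232)])]))
cv2.imwrite("pics/c2.png",np.vstack([np.hstack([c(t,375,135),c(t,195,255)]),np.hstack([c(t,300,120),c(s,260,215)])]))
```

```text
(no output)
```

View pics/c1.png

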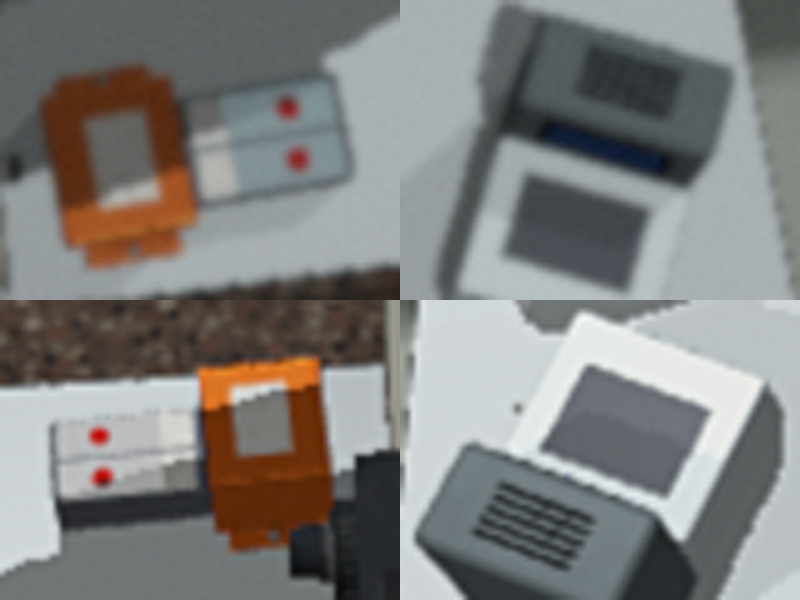

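View pics/c2.png

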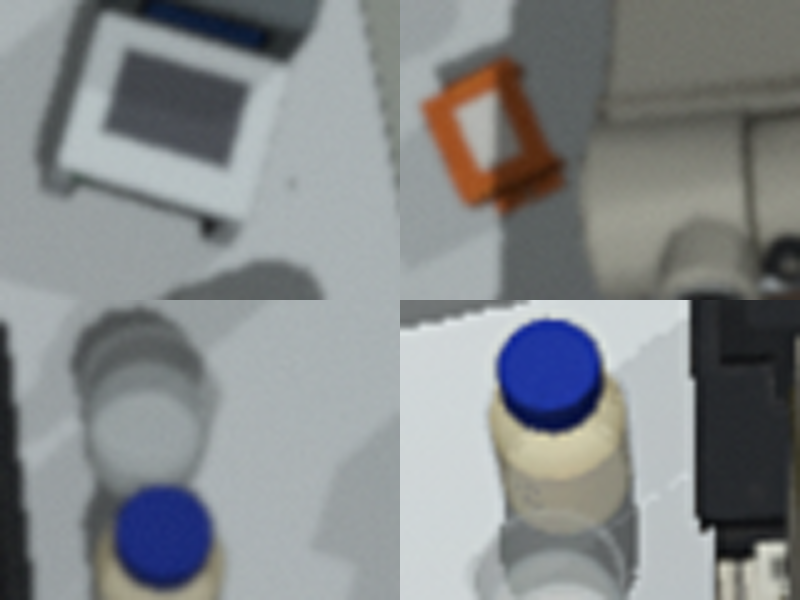

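Crop 1: the large sleeve holds the cassette, whose slides point away from the microscope. In the top view its nose corners are at about (335,75) and (352,178) in the crop. Crop 2: the scanner's slot face is toward the robot, with roof-edge corners at (58,170) and (242,220). The orange thing at (213,281) is smaller. Next I measure.

```bash
cat > h.py <<'E'
import numpy as np
from plant import camera_info
def px2w(cam,u,v,z,info=None):
    i=info or camera_info(cam);T=np.array(i["T"])
    d=T[:3,:3]@np.array([(u-i["cx"])/i["fx"],(v-i["cy"])/i["fy"],1.])
    return T[:3,3]+d*(z-T[2,3])/d[2]
E
python3 - <<'E'
from h import *
def pr(name,cam,ox,oy,z,pts):
    P=[px2w(cam,ox+X/5-.4,oy+Y/5-.4,z)[:2] for X,Y in pts]
    print(name,np.round(P,4).tolist(), "d01 %.4f ang %.1f"%(np.hypot(*(P[1]-P[0])),np.degrees(np.arctan2(*(P[1]-P[0])[::-1]))))
pr("cass nose top","top",312,244,.03,[(335,75),(352,178)])
pr("cass side top+x","top",312,244,.03,[(190,98),(335,75)])
pr("cass side top-x","top",312,244,.03,[(200,205),(352,178)])
pr("cass nose sc","scene",245,130,.03,[(60,198),(52,122)])
pr("cass side sc","scene",245,130,.03,[(205,190),(60,198)])
pr("cass side sc","scene",245,130,.03,[(198,110),(52,122)])
pr("sleeve mouth","top",312,244,.054,[(172,72),(195,218)])
pr("sleeve back","top",312,244,.054,[(45,97),(68,243)])
pr("sleeve mouth sc","scene",245,130,.054,[(212,175),(198,70)])
pr("sleeve back sc","scene",245,130,.054,[(330,172),(318,60)])
pr("scan face","top",375,135,.052,[(58,170),(242,220)])
pr("scan side","top",375,135,.052,[(58,170),(105,15)])
pr("scan face sc","scene",160,232,.052,[(368,80),(182,13)])
pr("scan side sc","scene",160,232,.052,[(368,80),(285,235)])
pr("scan side sc","scene",160,232,.052,[(182,13),(110,145)])
pr("bottle cap","top",300,120,.141,[(162,236),(145,140)])
pr("beaker rim","top",300,120,.096,[(145,140),(145,70)])
pr("bottle cap sc","scene",260,215,.141,[(150,72),(150,70)])
E
```

```text
cass nose top [[0.3881, -0.3435], [0.3351, -0.3439]] d01 0.0530 ang -179.6
cass side top+x [[0.386, -0.2676], [0.3881, -0.3435]] d01 0.0759 ang -88.4
cass side top-x [[0.3316, -0.2649], [0.3351, -0.3439]] d01 0.0791 ang -87.4
cass nose sc [[0.3865, -0.3399], [0.3367, -0.3441]] d01 0.0500 ang -175.2
cass side sc [[0.3871, -0.2607], [0.3865, -0.3399]] d01 0.0792 ang -90.4
cass side sc [[0.3347, -0.2629], [0.3367, -0.3441]] d01 0.0812 ang -88.6
sleeve mouth [[0.3982, -0.2586], [0.3247, -0.2597]] d01 0.0735 ang -179.2
sleeve back [[0.3939, -0.1932], [0.3206, -0.1951]] d01 0.0733 ang -178.5
sleeve mouth sc [[0.3928, -0.2553], [0.3244, -0.2607]] d01 0.0686 ang -175.5
sleeve back sc [[0.3955, -0.192], [0.3226, -0.1945]] d01 0.0729 ang -178.0
scan face [[0.6181, -0.3974], [0.5786, -0.4889]] d01 0.0997 ang -113.3
scan side [[0.6181, -0.3974], [0.7002, -0.4362]] d01 0.0908 ang -25.3
scan face sc [[0.6229, -0.3961], [0.5801, -0.49]] d01 0.1032 ang -114.5
scan side sc [[0.6229, -0.3961], [0.7005, -0.4346]] d01 0.0866 ang -26.4
scan side sc [[0.5801, -0.49], [0.6484, -0.5216]] d01 0.0753 ang -24.8
bottle cap [[0.6155, -0.2498], [0.6657, -0.2482]] d01 0.0502 ang 1.9
beaker rim [[0.6807, -0.2513], [0.7185, -0.2564]] d01 0.0381 ang -7.7
bottle cap sc [[0.6234, -0.2507], [0.6224, -0.2506]] d01 0.0010 ang 178.0
```

```bash
cat >> h.py <<'E'
from plant import arm, camera
def go(x,y,z,yaw,s=None):
    s=arm.read_state();p=s["tcp_pos"];w=np.radians(s["tool_rot"][2])
    d=np.array([x,y,z])-p;c,n=np.cos(w),np.sin(w)
    t=(s["tool_rot"][2]-yaw+180)%360-180
    print("shift cm",np.round(100*np.array([c*d[0]+n*d[1],n*d[0]-c*d[1],-d[2]]),2),"turn %.1f"%t)
E
python3 -c "
from h import *
go(.3617,-.320,.14,91.5)
print(px2w('top',461,255,.05),px2w('scene',178,172,.03))"
```

```text
shift cm [ 24.77 -10.99   9.82] turn -73.9
[ 0.36865726 -0.54967911  0.05      ] [ 0.37990781 -0.55428707  0.03      ]
```

Emit:
jog_arm:
  series: "1 2 -1 1 -9; 1 6 -2.5 2.5 -18.5; 1 10 -4.4 4 -28; 1 14 -6.2 5.5 -37; 1 18 -8 7 -46; 1 21.5 -9.5 8.5 -55.5; 1 24 -10.6 9.5 -65; 1 24.8 -11 9.8 -74"

```text
time_s: 1.1
tcp_pos: [0.3624, -0.3182, 0.1396]
tool_rot: [-179.9, -0.1, 92.1]
wrist_force: [-0.2, -0.7, -0.1]
gripper_width: 0.0852
grip_force: 0.0
```

Run:
```python
from h import *
import cv2
i=camera_info("wrist");im=camera("wrist")
cv2.imwrite("pics/w1.png",cv2.cvtColor(im,cv2.COLOR_RGB2BGR))
np.save("w1.npy",i["T"]);print({k:i[k] for k in("fx","fy","cx","cy")},np.round(i["T"],4).tolist())
go(.3617,-.320,.14,91.5)
```

```text
{'fx': 353.03580952100975, 'fy': 353.03580952100975, 'cx': 316.3546824773539, 'cy': 198.43475867529716} [[0.9994, 0.0342, 0.0095, 0.3612], [0.0354, -0.9512, -0.3065, -0.2394], [-0.0014, 0.3067, -0.9518, 0.2755], [0.0, 0.0, 0.0, 1.0]]
shift cm [-0.2  -0.11 -0.04] turn 0.8
```

View pics/w1.png

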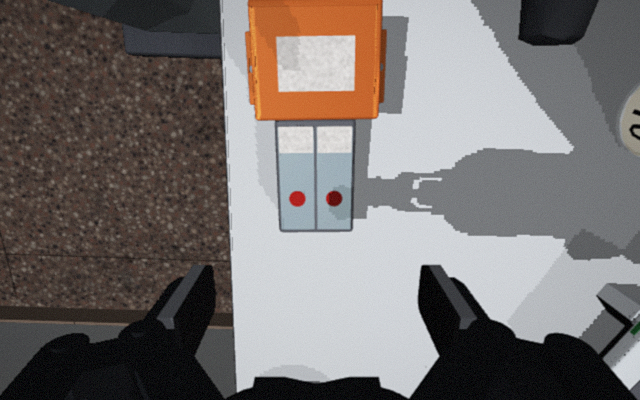

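Wrist view: the cassette's grey part has its nose corners at (279,231) and (352,231), and its upper edges meet the sleeve at (276,121) and (354,121). The sleeve's mouth edge runs from (256,118) to (378,118).

Run:
```python
from h import *
i=dict(camera_info("wrist"))
for u,v,z in [(279,231,.03),(352,231,.03),(276,121,.03),(354.5,121,.03),(256,119,.054),(379,119,.054),(248,0,.054),(382,0,.054)]:
    print(u,v,np.round(px2w("wrist",u,v,z,i),4))
```

```text
279 231 [ 0.3369 -0.3449  0.03  ]
352 231 [ 0.3918 -0.3427  0.03  ]
276 121 [ 0.3343 -0.2637  0.03  ]
354.5 121 [ 0.3879 -0.2616  0.03  ]
256 119 [ 0.3247 -0.2606  0.054 ]
379 119 [ 0.4002 -0.2576  0.054 ]
248 0 [ 0.3211 -0.1956  0.054 ]
382 0 [ 0.3958 -0.1927  0.054 ]
```

Emit:
jog_arm:
  series: "1 -0.1 0.05 3 0; 1 -0.2 0.1 7 0; 1 -0.2 0.1 10 0; 1 -0.2 0.1 12 0; 1 -0.2 0.1 12.7 0; 0.4 -0.2 0.1 12.7 0; 0.4 -0.2 0.1 12.7 0; 0.4 -0.2 0.1 12.7 0"
  grip_force: 50

```text
time_s: 2.15
tcp_pos: [0.3638, -0.3235, 0.0159]
tool_rot: [179.9, 0.2, 91.6]
wrist_force: [-0.6, -0.1, 2.4]
gripper_width: 0.0548
grip_force: 54.6
```

Emit:
jog_arm:
  series: "0.4 -0.5 0 -0.1 0; 0.4 -1.5 0 -0.2 0; 0.4 -3 0.05 -0.2 0; 0.4 -4.5 0.1 -0.2 0; 0.4 -6 0.1 -0.2 0; 0.4 -7.2 0.1 -0.2 0; 0.4 -8 0.1 -0.2 0; 0.4 -8 0.1 -0.2 0"

```text
time_s: 3.15
tcp_pos: [0.3664, -0.4031, 0.0164]
tool_rot: [180.0, 0.0, 91.6]
wrist_force: [0.3, 0.5, -3.3]
gripper_width: 0.055
grip_force: 54.0
```

Run:
```python
from h import *
import cv2
i=camera_info("wrist");im=camera("wrist")
cv2.imwrite("pics/w2.png",cv2.cvtColor(im,cv2.COLOR_RGB2BGR))
np.save("w2.npy",i["T"])
s=arm.read_state();print(s["tcp_pos"],s["tool_rot"],s["wrist_force"],s["gripper_width"],s["qpos"])
```

```text
[ 0.36636866 -0.40254084  0.01631033] [-1.79996332e+02  5.46490680e-03  9.16143276e+01] [-0.89870777 -0.05126104 -1.42763232] 0.05486723459985627 [-5.47500022e+01  9.65425265e+00 -1.25603589e+01  6.77828704e+01
 -6.08119680e-03  3.36356703e+01]
```

View pics/w2.png

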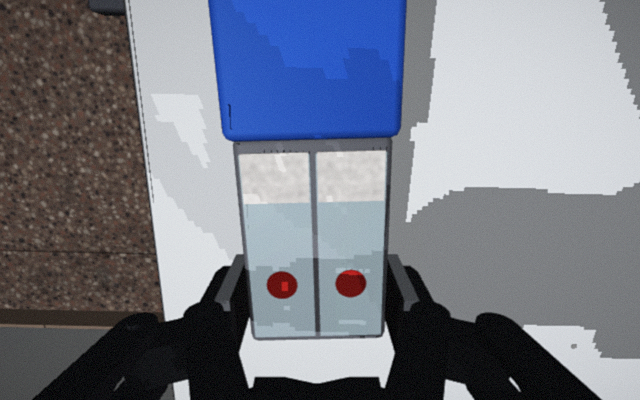

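The cassette is out, with its blue tail in view and the shoulder edge at about row 138. It is held between the pads, and its nose corners are at (254,338) and (384,337).

Run:
```python
from h import *
i=dict(camera_info("wrist"));i["T"]=np.load("w2.npy")
for u,v,z in [(254,338.5,.032),(384,336.5,.032),(236,144,.032),(391,141,.032),(224,135,.044),(400,134,.044)]:
    print(u,v,np.round(px2w("wrist",u,v,z,i),4))
go(.3664,-.403,.08,91.6)
```

```text
254 338.5 [ 0.3428 -0.424   0.032 ]
384 336.5 [ 0.396  -0.4216  0.032 ]
236 144 [ 0.3388 -0.3441  0.032 ]
391 141 [ 0.3915 -0.3417  0.032 ]
224 135 [ 0.338  -0.3395  0.044 ]
400 134 [ 0.3914 -0.3377  0.044 ]
shift cm [-0.05  0.   -6.37] turn 0.0
```

Emit:
jog_arm:
  series: "0.4 0 0.5 -1.5 0; 0.4 -0.3 2 -4 -7; 0.4 -0.7 4.5 -6 -16; 0.4 -1.1 7.5 -6 -25.5; 0.4 -1.5 10.5 -6 -35; 0.4 -1.8 13.5 -6 -44.5; 0.4 -2 16 -6 -54; 0.4 -2 17.9 -6 -63.6"

```text
time_s: 4.2
tcp_pos: [0.5477, -0.4165, 0.0773]
tool_rot: [180.0, 0.1, 155.6]
wrist_force: [-0.7, -0.2, -3.0]
gripper_width: 0.0549
grip_force: 53.9
```

Run:
```python
from h import *
s=arm.read_state();print(s["tcp_pos"],s["tool_rot"],s["wrist_force"],s["gripper_width"],s["qpos"])
go(.5455,-.418,.015,155.2)
```

```text
[ 0.54772332 -0.41650823  0.07733955] [1.79987313e+02 7.26807783e-02 1.55624040e+02] [-0.66284487 -0.15829188 -2.98283553] 0.0549089570206179 [-4.28457395e+01  2.83632766e+01  1.81109631e+01  7.96827688e+01
  3.50593099e-02 -1.84697676e+01]
shift cm [ 0.14 -0.23  6.23] turn 0.4
```

Emit:
jog_arm:
  series: "0.4 0.1 -0.2 2.5 0.4; 0.4 0.1 -0.2 4.5 0.4; 0.4 0.1 -0.2 5.7 0.4; 0.4 0.1 -0.2 6.2 0.4; 0.4 0.1 -0.2 6.2 0.4; 1 0.1 -0.2 6.2 0.4; 1 0.1 -0.2 6.2 0.4; 1 0.1 -0.2 6.2 0.4"

```text
time_s: 5.2
tcp_pos: [0.5443, -0.4189, 0.0145]
tool_rot: [-180.0, 0.0, 154.8]
wrist_force: [-0.2, 1.0, -0.7]
gripper_width: 0.0853
grip_force: 0.0
```

Emit:
jog_arm:
  series: "1 0 0 0 0; 1 0 0 -1.5 0; 1 0 0 -4.5 0; 1 2 0 -8 0; 1 5 0 -10.5 0; 1 7.5 0 -12 0; 1 7.5 0 -12 0"

```text
time_s: 6.08
tcp_pos: [0.4765, -0.3874, 0.138]
tool_rot: [-179.9, 0.3, 154.8]
wrist_force: [-0.5, 0.3, 0.5]
gripper_width: 0.0852
grip_force: 0.0
```

Run:
```python
from h import *
import cv2
i=camera_info("wrist");im=camera("wrist")
cv2.imwrite("pics/w3.png",cv2.cvtColor(im,cv2.COLOR_RGB2BGR))
np.save("w3.npy",i["T"])
s=arm.read_state();print(s["tcp_pos"],s["tool_rot"],s["wrist_force"],s["gripper_width"])
```

```text
[ 0.47687387 -0.38739059  0.13642101] [-179.93273822    0.21604504  154.81263384] [ 0.29867984 -0.27811769 -0.34252897] 0.08540401651846091
```

View pics/w3.png

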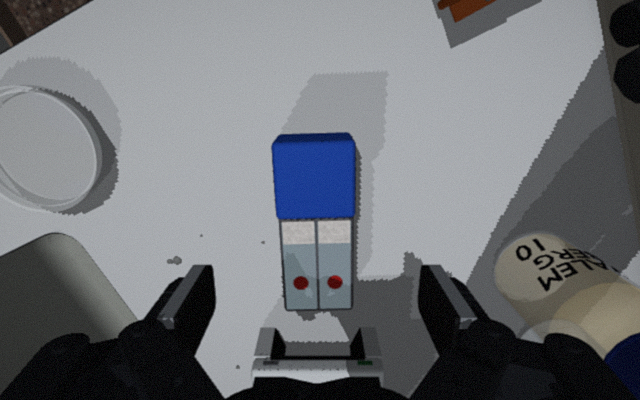

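Wrist view: the cassette stands free, with the blue tail at (315,175) and the nose at about row 310. The scanner's slot mouth is at the bottom, around (318,345). I enlarge it to measure the alignment.

Run:
```python
import cv2
im=cv2.imread("pics/w3.png")[200:400,230:410]
cv2.imwrite("pics/w3c.png",cv2.resize(im,None,fx=3,fy=3,interpolation=cv2.INTER_CUBIC))
```

```text
(no output)
```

View pics/w3c.png

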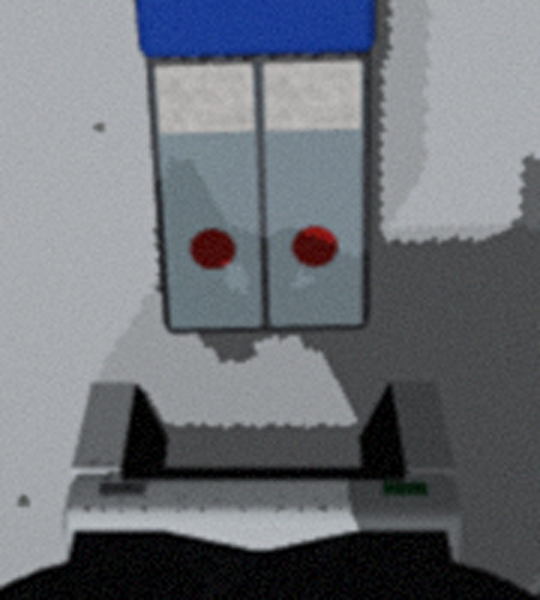

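Run:
```python
from h import *
i=dict(camera_info("wrist"));i["T"]=np.load("w3.npy")
f=lambda X,Y,z: px2w("wrist",230+X/3-.33,200+Y/3-.33,z,i)[:2]
g=lambda u,v,z: px2w("wrist",u,v,z,i)[:2]
a=lambda v:np.degrees(np.arctan2(v[1],v[0]))
L,R=f(90,383,0),f(437,382,0);l,r=f(137,383,0),f(392,382,0)
print("face",L,R,"w",np.hypot(*(L-R)),"slot",l,r,"c",(L+R)/2,(l+r)/2,"yaw",a(R-L)+180+0 ,a(R-L))
n1,n2,b1,b2=f(166,331,.03),f(369,327,.03),f(149,58,.03),f(374,55,.03)
n,b=(n1+n2)/2,(b1+b2)/2
print("nose",n,"sh",b,"len",np.hypot(*(n-b)),"yaw",a(n-b),"edge",a(n2-n1),a(b2-b1))
t1,t2=g(278,217,.042),g(355,217,.042);k1,k2=g(275,143,.042),g(355,142,.042)
print("tail",(t1+t2)/2,(k1+k2)/2,"yaw",a((t1+t2-k1-k2)/2),"w",np.hypot(*(t1-t2)))
```

```text
face [ 0.57882152 -0.49343554] [ 0.62416287 -0.39621786] w 0.10727121864143857 slot [ 0.58501146 -0.48028225] [ 0.61824248 -0.40879834] c [ 0.6014922 -0.4448267] [ 0.60162697 -0.44454029] yaw 244.996122066896 64.99612206689599
nose [ 0.56477138 -0.42643375] sh [ 0.49260459 -0.39422443] len 0.07902837963952414 yaw -24.052060371519893 edge 66.12146240697766 65.59564523023552
tail [ 0.48718804 -0.39192352] [ 0.43939509 -0.37049322] yaw -24.151407230482516 w 0.05407667297250335
```

```bash
python3 -c "
from h import *
go(.4494,-.3736,.017,155.0)"
```

```text
shift cm [ 3.07  0.08 11.94] turn -0.2
```

Emit:
jog_arm:
  series: "1 1.5 0 1 -0.2; 1 3.1 0.1 3 -0.2; 1 3.1 0.1 6 -0.2; 1 3.1 0.1 9 -0.2; 1 3.1 0.1 11.2 -0.2; 1 3.1 0.1 11.9 -0.2; 1 3.1 0.1 11.9 -0.2; 1 3.1 0.1 11.9 -0.2"

```text
time_s: 7.12
tcp_pos: [0.4496, -0.3734, 0.0165]
tool_rot: [-180.0, 0.1, 155.0]
wrist_force: [-0.2, -0.2, 0.1]
gripper_width: 0.0853
grip_force: 0.0
```

Emit:
jog_arm:
  series: "0.4 0 0 0 0; 0.4 0 0 0 0; 0.4 0 0 0 0; 0.4 0 0 0 0; 0.4 0 0 0 0"
  grip_force: 40

```text
time_s: 7.75
tcp_pos: [0.4491, -0.3734, 0.0167]
tool_rot: [-179.9, 0.1, 155.0]
wrist_force: [-2.1, 0.0, 5.9]
gripper_width: 0.0553
grip_force: 42.9
```

```bash
python3 -c "
from h import *
s=arm.read_state();print(s['tcp_pos'],s['tool_rot'],s['wrist_force'],s['gripper_width'])
go(.5645,-.4274,.017,155.0)"
```

```text
[ 0.44906039 -0.3734324   0.01665976] [-1.79923077e+02  1.04294489e-01  1.55021287e+02] [-2.11156074  0.03837835  5.9075219 ] 0.055304839348056974
shift cm [-12.74  -0.02  -0.03] turn 0.0
```

Emit:
jog_arm:
  series: "0.4 -0.6 0 -0.1 0; 0.4 -1.6 0 -0.1 0; 0.4 -2.6 0 -0.1 0; 0.4 -3.6 0 -0.1 0; 0.4 -4.6 0 -0.1 0; 0.4 -5.6 0 -0.1 0; 0.4 -6.4 0 -0.1 0; 0.4 -7 0 -0.1 0"

```text
time_s: 8.75
tcp_pos: [0.5107, -0.4017, 0.0168]
tool_rot: [-180.0, -0.2, 155.0]
wrist_force: [-5.4, 2.6, 7.5]
gripper_width: 0.0557
grip_force: 43.2
```

Emit:
jog_arm:
  series: "0.4 -0.6 0 0 0; 0.4 -1.2 0 0 0; 0.4 -1.8 0 0 0; 0.4 -2.4 0 0 0; 0.4 -3 0 0 0; 0.4 -3.6 0 0 0; 0.4 -4.2 0 0 0; 0.4 -4.5 0 0 0"

```text
time_s: 9.75
tcp_pos: [0.5516, -0.4206, 0.0167]
tool_rot: [-180.0, -0.2, 155.0]
wrist_force: [-5.1, 2.7, 5.2]
gripper_width: 0.0555
grip_force: 43.1
```

Run:
```python
from h import *
import cv2
s=arm.read_state();i=camera_info("wrist");im=camera("wrist")
o=cv2.cvtColor(im,cv2.COLOR_RGB2BGR)
cv2.imwrite("pics/w4.png",o);np.save("w4.npy",i["T"])
t=cv2.cvtColor(camera("top"),cv2.COLOR_RGB2BGR);cv2.imwrite("pics/t4.png",t)
cv2.imwrite("pics/c4.png",np.hstack([o[:, 130:530],cv2.resize(t[110:190,360:440],(400,400),interpolation=cv2.INTER_CUBIC)]))
print(s["tcp_pos"],s["tool_rot"],s["wrist_force"],s["gripper_width"])
go(.5654,-.4278,.017,155)
```

```text
[ 0.55155465 -0.42064425  0.01673644] [-179.97309183   -0.18969148  155.00552839] [-5.12576998  2.695551    5.22720299] 0.055511276485323266
shift cm [-1.52 -0.06 -0.03] turn 0.0
```

View pics/c4.png

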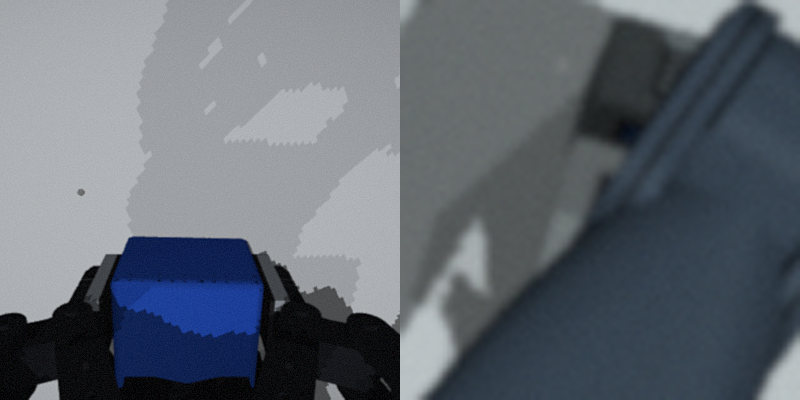

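The picture shows the tail square in the fingers. The face itself is hidden, so I feel for contact.

Emit:
jog_arm:
  series: "0.4 -0.3 0 0 0; 0.4 -0.6 0 0 0; 0.4 -0.8 0 0 0; 0.4 -1 0 0 0; 0.4 -1.1 0 0 0; 0.4 -1.2 0 0 0; 0.4 -1.2 0 0 0"

```text
time_s: 10.72
tcp_pos: [0.5607, -0.4249, 0.0167]
tool_rot: [-180.0, -0.4, 155.0]
wrist_force: [-8.2, 3.5, 9.1]
gripper_width: 0.0558
grip_force: 43.2
```

Emit:
jog_arm:
  series: "0.4 -0.1 0 0 0; 0.4 -0.2 0 0 0; 0.4 -0.3 0 0 0; 0.4 -0.3 0 0 0"

```text
time_s: 11.22
tcp_pos: [0.5608, -0.425, 0.0167]
tool_rot: [-180.0, -0.7, 155.0]
wrist_force: [-14.9, 6.9, 12.3]
gripper_width: 0.0555
grip_force: 42.2
```

Emit:
jog_arm:
  series: "0.4 -0.2 0 -0.1 0; 0.4 -0.4 0 -0.1 0; 0.4 -0.6 0 -0.1 0; 0.4 -0.6 0 -0.1 0"

```text
time_s: 11.72
tcp_pos: [0.5611, -0.4258, 0.0166]
tool_rot: [-179.9, -1.4, 154.9]
wrist_force: [-24.6, 10.2, 15.7]
gripper_width: 0.0554
grip_force: 40.7
```

Emit:
jog_arm:
  series: "0.4 0.5 0 -0.1 0; 1 0.5 0 -0.2 0; 1 0.5 0 -0.2 0; 1 0.5 0 -0.2 0; 1 1 0 -3 0; 1 3 0 -7 0; 1 7 0 -10 0; 1 10 0 -12 0"

```text
time_s: 12.72
tcp_pos: [0.4813, -0.3879, 0.1397]
tool_rot: [-179.9, 0.2, 155.1]
wrist_force: [0.1, -0.6, -0.4]
gripper_width: 0.0856
grip_force: 0.0
```

Run:
```python
from h import *
import cv2
s=arm.read_state();i=camera_info("wrist");im=camera("wrist")
o=cv2.cvtColor(im,cv2.COLOR_RGB2BGR)
cv2.imwrite("pics/w5.png",o);np.save("w5.npy",i["T"])
cv2.imwrite("pics/w5c.png",cv2.resize(o[170:400,190:440],None,fx=2.5,fy=2.5,interpolation=cv2.INTER_CUBIC))
print(s["tcp_pos"],s["tool_rot"],s["wrist_force"],s["gripper_width"])
```

```text
[ 0.48132703 -0.38786841  0.13969082] [-1.79941919e+02  1.76509326e-01  1.55062001e+02] [ 0.1101258  -0.5699885  -0.40989795] 0.08564186164519268
```

View pics/w5c.png

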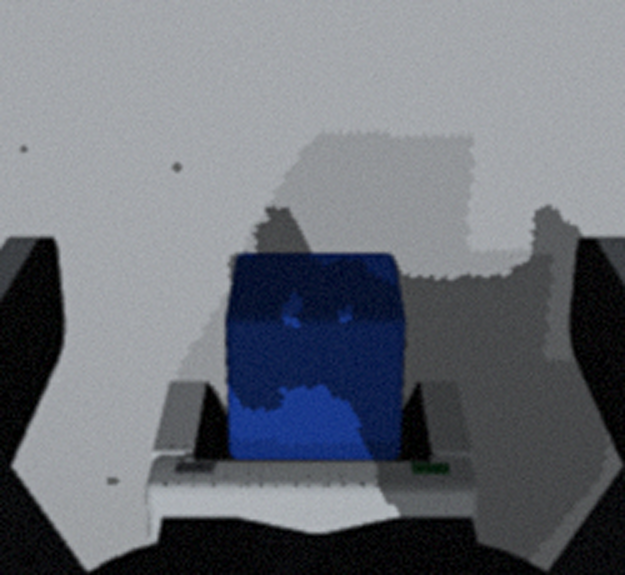

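The tail sits centred in the slot mouth. Its rear top edge is at crop row 320 (columns 228 to 404), and the foot of the face is at row 382 (columns 168 and 458). I check for a remaining gap by number.

Run:
```python
from h import *
i=dict(camera_info("wrist"));i["T"]=np.load("w5.npy")
f=lambda X,Y,z: px2w("wrist",190+X/2.5-.3,170+Y/2.5-.3,z,i)[:2]
L,R=f(168,382,0),f(458,382,0);c=(L+R)/2
k1,k2=f(228,322,.042),f(405,320,.042);b1,b2=f(236,255,0),f(394,255,0)
u=np.array([np.cos(np.radians(-25)),np.sin(np.radians(-25))]);n=np.array([-u[1],u[0]])
print("face",c,np.hypot(*(L-R)),"yaw",np.degrees(np.arctan2(*(R-L)[::-1]))-90)
for nm,p,q in(("top",k1,k2),("bottom",b1,b2)):
    m=(p+q)/2-c;print(nm,"along",m@u,"lat",m@n,"yaw",np.degrees(np.arctan2(*(q-p)[::-1]))-90,"w",np.hypot(*(p-q)))
# roof-edge estimate of the face at z=.052
A,B=f(150,459,.052),f(474,459,.052);print("roof",((A+B)/2-c)@u,np.hypot(*(A-B)))
```

```text
face [ 0.60169306 -0.44498794] 0.10761011121776409 yaw -24.976888258537954
top along -0.05458902929960142 lat 0.0012918820015635265 yaw -24.22654463449831 w 0.0542599739956281
bottom along -0.05325282379729518 lat 0.0007608614154939422 yaw -24.9790114734013 w 0.05564770340293582
roof -0.011512188248313375 0.10077301254954286
```

The tail's back edge is 53–55 mm from the face, and the block is 55 mm long, so the shoulder is flush. The robot is clear, so I hand the job in.

```bash
python3 -c "
from plant import arm
print(arm.finish_job())"
```

```text
the job is handed in; nothing more can be done
None
```

The cassette is in the scanner with its shoulder measured flush to within about 2 mm and slides face up; I kept the arm clear of the bottle and beaker but did not re-image them at the end, and handed in at about 13 s; the hand-in returned no verdict.

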